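Shake up the white touch-up lacquer on the touch mixer

ROBOT

A 6-joint arm with a two-finger parallel gripper is mounted at the origin on the work surface. World frame = base frame: x ahead of the robot, y to its left, z up, the work surface at z = 0. Lengths are in m, angles in rad, forces in N, time in s.
With the tool pointing down it reaches from about 0.35 to 0.775 m from the base axis. Payload 7.3 kg.
Tool frame: the origin (TCP) lies midway between the tips of the shut fingers; the grasp point (between the pads) lies 19 mm behind it; z points along the fingers, y is the direction in which the jaws open and shut (so a half turn about z gives the same grasp; the last joint's range is limited). The gripper opens to 92 mm and grips with 3 to 60 N. Pads are 19 mm wide; open, the fingers measure 130 mm over their backs; the gripper's body (75 mm by 190 mm) begins 47 mm behind the grasp point.
Start: joints at [1.056, 0.342, 1.524, -0, 1.275, -0.146], TCP at [0.189, 0.49, 0.201] pointing down, gripper open.
Joint ranges: [-2.53, 2.53], [-0.77, 2.02], [0.04, 2.7], [-1, 4.14], [0.28, 2.66], [-3.11, 3.11]. Speed limits (rad/s): [2.57, 2.57, 3.14, 3.14, 3.14, 3.14].

INTERFACE

Orientations are given as [roll, pitch, yaw] about the fixed x, y, z axes, in that order (R = Rz(yaw) Ry(pitch) Rx(roll)).
In Python, from cell import robot gives the robot as it stands.
- The arm moves only by the tool step_arm, never from a script. Its argument "moves" is a list that holds one entry, the list of rows, each a list of 4 numbers: the shift along the tool's x, y, z in m, then the turn about the tool's z in rad. In form: [[[dx, dy, dz, roll], ...]]. A call has 1 to 8 rows; each row shifts and turns the commanded pose from where the row before left it, along the tool's axes as they then stand; what a row does not reach is not made up. A row lasts 1/12 s, in which the tool goes at most 41.7 mm and 7.16 degrees, less where a joint would pass 70% of its speed; a pose out of reach is approached as far as the arm can. A call with a gripper value outside its range is refused whole. "hand" is the opening, from 0 (shut) to 1 (fully open), set as the call begins (left out, the last holds). The fingers move at their own pace and stop on an object; "force" is the grip in N (left out, the last holds). Time passes only in rows, so rows that do not move let the fingers close. It gives the time, the measured TCP pose, the force and the opening at its end, in the units of the state.
- robot.observe(): the state, without advancing time (a new reading comes with each control period).
- robot.read_camera(name): name is "side" or "top"; returns a dict with "frame" (420x560x3 uint8, red, green, blue), "fovy" (degrees; the focal length in pixels is half the picture's height over the tangent of half this angle, whatever the lens; pixels are square), "cx", "cy" (the principal point, pixels), "k1" (the pictures are not rectified: a ray, as slopes to the right and down, at radius r is drawn at 1 + k1 r^2 times it, then the intrinsics apply), "R" (3x3) and "t" (3): a world point X has camera coordinates R X + t. Camera axes: x right, y down, z forward; pixel columns grow to the right and rows downward; lengths in m; the calibration is good to about 2 mm. A picture is of the moment at which its call begins. There is no depth.
- robot.hand_in(): hands the job in, once; it reports no verdict.
The state is a dict: "time": time; "qpos": joint angles; "qvel": joint speeds; "joint_efforts": joint torques, N m; "tool_pos": TCP position; "tool_rot": TCP orientation; "contact_force": force on the tool from outside, world axes, zero at the start; "torque": the same for the moment, N m; "opening": finger opening in m.
Only numpy, scipy, OpenCV 4.12 (cv2) and the standard library are available. Lean on these libraries where they do the work, as an engineer would, in place of code of your own. Each camera call takes 0.05 s, during which the arm holds its last target.

TASK

Get the white touch-up lacquer ready for the housing: pick up the white bottle, stand its foot in the black rubber cup of the mixer and, keeping it upright, press it down until the sprung cup is fully depressed, and hold it down for about two seconds. Then set it down (do not drop it, it is glass) standing upright in the aluminium drip tray and let go. Leave the other bottles standing where they are.

Things in the scene. Friction and masses are not known exactly. Their poses are not given: they have to be found in the camera images.
- white_center (a point): Centre of the WHITE lacquer bottle (white body and cap), half-way up, 44 mm above its flat foot; z along its axis, to the cap. Closed glass bottle, 60 to 120 g, 88 mm high: round body 34 mm across up to 50 mm, shoulder, then a cap 23 mm across at 58 mm narrowing to 18 mm on top. Stands loose on the bench (z = 0) in any place of a rough row of four bottles along y, 100 mm apart.
- white_foot (a point): Centre of the underside of the same white bottle, 44 mm below its centre.
- anthracite_center (a point): Centre, half-way up, of the anthracite (near black) bottle of the same shape and size; to be left standing.
- blue_center (a point): Centre, half-way up, of the blue bottle of the same shape and size; to be left standing.
- red_center (a point): Centre, half-way up, of the red bottle of the same shape and size; to be left standing.
- mixer: Touch mixer (vortex shaker), heavy, fast on the bench: pale grey enamelled housing 152 mm deep (x), 120 mm wide (y), 133 mm high, with a sloping dark control panel at its front (-x) and the black rubber cup on top, 15 mm behind (+x of) its centre. Origin at the centre of its underside.
- cup_floor (a point): Centre of the flat floor of the mixer's round black rubber cup, 160 mm above the bench when the cup is up; it moves with the cup. The floor is 58 mm across inside a lip that stands 4 mm higher (66 mm across outside). z points up.
- cup (a joint): How far the sprung cup is pressed down, m: 0 = up, 0.008 = fully depressed against its stop, where it closes the start switch. It goes straight down; it starts to move at about 4 N, needs about 10 N at the bottom, then is solid. It springs up by itself. The bottle's own weight does not move it.
- tray_floor (a point): Centre of the floor of the fixed aluminium drip tray, 2 mm above the bench; the tray is 120 mm (its x) by 160 mm (its y) outside, with 3 mm thick walls whose tops are 10 mm above the bench. z points up. It is empty.
There are look-alikes about, which are no part of the job. Of the things that look like the part that bears tray_floor, the largest one is meant. Several things look just like the part that bears white_center: the one meant starts farthest from the robot's base.

How it is judged:
By the outcome, as a careful person would: the job done as asked, in the order asked, and still so for the second after the job is handed in, with the robot touching nothing.
It also fails if it takes over 54 s, if anything falls off the work surface, if the arm or the gripper's body presses on something with over 40 N, if the wrist force passes 120 N, or if a joint passes its speed limit or range.

## Working session

There is one attempt and no reset: what is moved stays moved. The work goes in short steps, Python scripts to look and compute and a tool call to move; the robot and the scene stay as the last step left them, time stands still between calls to the robot, and variables do not carry over. Pictures are saved under pics/ and viewed, and the job is handed in when it is done.

Besides the shell and the picture viewer there is one more tool, called after "Request:" as a command line: name --argument value ..., lists and objects as JSON in quotes. step_arm: Moves the arm, as the interface text tells. Its arguments: {"type":"object","properties":{"moves":{"type":"array","items":{"type":"array","items":{"type":"array","items":{"type":"number"}}}},"hand":{"type":"number"},"force":{"type":"number"}},"required":["moves"]}

```bash
mkdir -p pics; ls; cat > h.py <<'E'
import numpy as np, cv2
from cell import robot
def cam(n):
    c=robot.read_camera(n); c['R']=np.array(c['R']); c['t']=np.array(c['t'])
    f=c['frame']; c['f']=f.shape[0]/2/np.tan(np.radians(c['fovy'])/2)
    c['K']=np.array([[c['f'],0,c['cx']],[0,c['f'],c['cy']],[0,0,1.]]); c['D']=np.array([c['k1'],0,0,0,0.])
    c['bgr']=cv2.cvtColor(np.asarray(f),cv2.COLOR_RGB2BGR); return c
def ray(c,uv):
    p=cv2.undistortPoints(np.array([[uv]],float),c['K'],c['D'])[0,0]
    d=c['R'].T@np.array([p[0],p[1],1]); o=-c['R'].T@c['t']; return o,d/np.linalg.norm(d)
def onz(c,uv,z):
    o,d=ray(c,uv); return o+d*(z-o[2])/d[2]
def proj(c,X):
    return cv2.projectPoints(np.atleast_2d(np.array(X,float)),cv2.Rodrigues(c['R'])[0],c['t'],c['K'],c['D'])[0].reshape(-1,2)
E
python3 - <<'E'
from h import *
np.set_printoptions(precision=4,suppress=True)
for n in ['top','side']:
    c=cam(n); cv2.imwrite(f'pics/{n}0.png',c['bgr']); print(n,c['fovy'],c['k1'],c['cx'],c['cy'],-c['R'].T@c['t'],c['R'][2])
s=robot.observe(); print(s)
E
```

```text
pics
top 45.973738280154826 0.010091678446170082 290.0348049487667 209.99769018208016 [0.2201 0.0345 1.4968] [ 0.1387 -0.0082 -0.9903]
side 44.71834968607064 -0.10583951339942381 279.06089656622066 208.9594083071425 [0.3272 1.1026 0.9934] [ 0.0655 -0.7748 -0.6288]
{'time': 0.1, 'qpos': array([ 1.056 ,  0.3426,  1.5249, -0.    ,  1.2754, -0.146 ]), 'qvel': array([ 0.0002, -0.0017, -0.0021, -0.0008, -0.    , -0.0007]), 'joint_efforts': array([  0.0027, -43.2006, -24.4695,   0.0721,   0.0526,  -0.0001]), 'tool_pos': array([0.189 , 0.4894, 0.2001]), 'tool_rot': array([-3.1403, -0.0002,  2.7728]), 'contact_force': array([ 0.3772, -0.0231, -0.5504]), 'torque': array([ 0.0325, -0.0136, -0.0254]), 'opening': 0.09163230278575724}
```

View pics/top0.png

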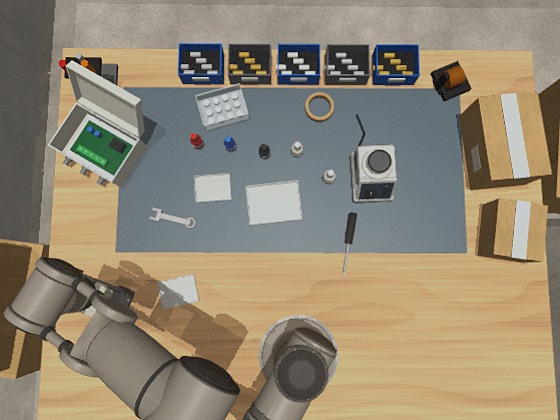

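View pics/side0.png

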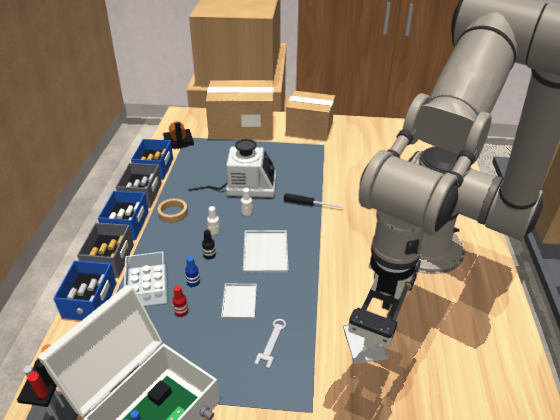

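Top view: the red (196,141), blue (229,144), anthracite (264,151) and white (297,149) bottles form the row, with a second white bottle at (330,176). The tray candidates are at (273,202), which is larger, and (212,188), which is smaller. The mixer is at (375,172). Next I measure these and confirm with enlarged crops.

```bash
python3 - <<'E'
from h import *
np.set_printoptions(precision=4,suppress=True)
T=cam('top');S=cam('side')
a=cv2.resize(T['bgr'][90:240,180:410],None,fx=3.4,fy=3.4,interpolation=cv2.INTER_CUBIC)
b=cv2.resize(S['bgr'][130:320,130:330],None,fx=3,fy=3,interpolation=cv2.INTER_CUBIC)
cv2.imwrite('pics/tc.png',a);cv2.imwrite('pics/sc.png',b)
for uv in [(297,145),(330,172)]: print('cap top',onz(T,uv,.088))
for n,c in(('top',T),('side',S)):
    g=c['bgr'].astype(int); m=((g.min(2)>150)&(g.max(2)-g.min(2)<40)).astype(np.uint8)
    k,l,st,ce=cv2.connectedComponentsWithStats(m)
    for i in range(1,k):
        if st[i,4]>40: print(n,st[i],ce[i],onz(c,ce[i],.01))
    h=cv2.cvtColor(c['bgr'],cv2.COLOR_BGR2GRAY)
E
```

```text
cap top [0.6096 0.0027 0.088 ]
cap top [ 0.5292 -0.0932  0.088 ]
top [ 76   3  34  20 338] [91.7544 10.1361] [1.0709 0.6559 0.01  ]
top [343   6  40  19 397] [363.2368  13.8338] [ 1.0645 -0.212   0.01  ]
top [107  12  20  18 139] [116.7698  19.0072] [1.0415 0.5751 0.01  ]
top [380  13  19  17 143] [389.4965  20.3846] [ 1.0425 -0.2958  0.01  ]
top [328  16  15  18 122] [335.877   23.2951] [ 1.0318 -0.1238  0.01  ]
top [ 84  23  46  25 457] [102.2516  37.6149] [0.9784 0.6179 0.01  ]
top [358  25  27  22 287] [370.5714  35.1533] [ 0.9921 -0.2341  0.01  ]
top [473  39  24  11  78] [484.3974  44.2692] [ 0.9627 -0.5961  0.01  ]
top [499  42  30   8  85] [513.5882  47.2235] [ 0.9529 -0.6885  0.01  ]
top [ 66  61  75  45 665] [103.2722  82.5624] [0.8295 0.607  0.01  ]
top [ 196   89   52   37 1126] [222.0657 107.2753] [0.7512 0.2345 0.01  ]
top [ 501   93   29   86 1370] [514.7547 135.4591] [ 0.6635 -0.6749  0.01  ]
top [  48   97   91   85 1639] [ 97.5778 135.5003] [0.6587 0.6156 0.01  ]
top [292 141  11  12  67] [297.1194 146.7463] [0.6256 0.0005 0.01  ]
top [358 145  39  37 812] [376.053 
[... 2751 characters left out ...]
5 236   9  18  54] [509.3148 244.9074] [-0.2491 -0.0127  0.01  ]
side [  37  251  180  169 8477] [119.2823 348.1867] [0.7507 0.4395 0.01  ]
side [420 259  18  10 101] [427.     264.5941] [0.005  0.0903 0.01  ]
side [ 88 279   8   9  47] [ 91.8298 283.1489] [0.8898 0.2495 0.01  ]
side [ 78 283   8  10  50] [ 81.58 287.8 ] [0.9108 0.2685 0.01  ]
side [ 221  283   36   35 1076] [238.8151 300.3717] [0.4968 0.2652 0.01  ]
side [ 68 288   8  10  48] [ 71.375  292.5208] [0.9314 0.2874 0.01  ]
side [254 319  32  49 432] [270.3403 343.8218] [0.4041 0.3888 0.01  ]
side [343 324  23  34 359] [354.2117 341.6407] [0.2095 0.3643 0.01  ]
side [  0 341   9  16  58] [  2.1724 347.1724] [1.0312 0.4736 0.01  ]
```

View pics/tc.png

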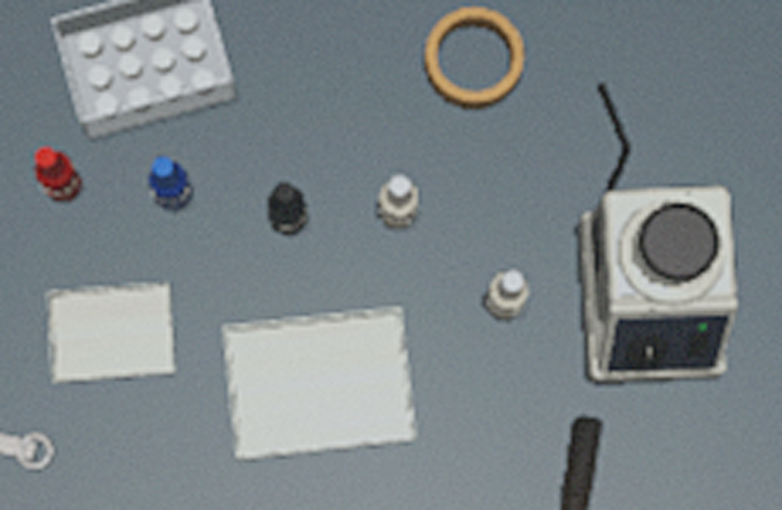

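View pics/sc.png

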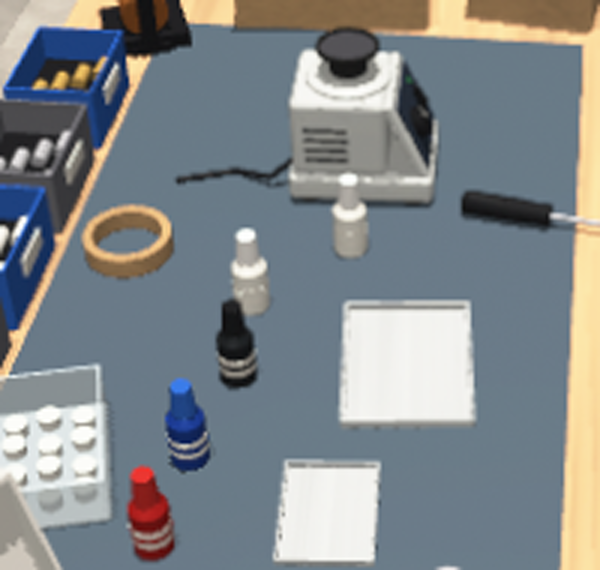

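The meant white bottle is top (297,149), side (212,219). It starts about 0.61 m from the base, against 0.54 m for the other white one at top (330,176), side (247,204). It also continues the row, and the crops confirm the identification. The larger tray is at top (273,202), side (265,250). Now I refine the positions.

```bash
python3 - <<'E'
from h import *
np.set_printoptions(precision=4,suppress=True)
T=cam('top');S=cam('side')
def tri(a,b):
    o1,d1=ray(T,a);o2,d2=ray(S,b)
    A=np.c_[d1,-d2]; k=np.linalg.lstsq(A,o2-o1,rcond=None)[0]
    p,q=o1+d1*k[0],o2+d2*k[1]; return (p+q)/2,np.linalg.norm(p-q)
def dark(c,x0,y0,x1,y1,th):
    g=c['bgr'][y0:y1,x0:x1].max(2); m=(g<th).astype(np.uint8)
    k,l,st,ce=cv2.connectedComponentsWithStats(m); i=1+np.argmax(st[1:,4])
    ct=cv2.findContours((l==i).astype(np.uint8),cv2.RETR_EXTERNAL,cv2.CHAIN_APPROX_NONE)[0][0]
    e=cv2.fitEllipse(ct); return np.array(e[0])+[x0,y0],st[i],e
ct=dark(T,362,145,398,178,125); print('cup top',ct,onz(T,ct[0],.164))
cs=dark(S,230,135,262,152,100); print('cup side',cs,onz(S,cs[0],.164))
# white caps & bodies
for nm,a,b in(('white',(297.4-.4,145-.4),(211.8,208)),('other',(330.3,172.3),(246,189.5))):
    print(nm,tri(a,b),onz(T,a,.088),onz(S,b,.088))
print('predict foot/top of white in both', [proj(c,[[.612,.003,0],[.612,.003,.088]]) for c in(T,S)])
# tray corners
for n,c,r in(('top',T,(235,172,310,230)),('side',S,(235,222,297,280))):
    g=c['bgr'][r[1]:r[3],r[0]:r[2]].min(2); m=(g>140).astype(np.uint8)
    k,l,st,ce=cv2.connectedComponentsWithStats(m); i=1+np.argmax(st[1:,4])
    q=cv2.findContours((l==i).astype(np.uint8),cv2.RETR_EXTERNAL,cv2.CHAIN_APPROX_NONE)[0][0]
    R=cv2.approxPolyDP(cv2.convexHull(q),6,True).reshape(-1,2)+np.array(r[:2])
    P=np.array([onz(c,p,.008) for p in R.astype(float)]);print(n,P[:,:2],P.mean(0),np.linalg.norm(P-np.roll(P,1,0),axis=1))
for n,c,x,y,w,h in(('t',T,270,125,50,45),('s',S,190,195,60,50)):
    cv2.imwrite(f'pics/w{n}.png',cv2.resize(c['bgr'][y:y+h,x:x+w],None,fx=12,fy=12,interpolation=cv2.INTER_NEAREST))
c=T;cv2.imwrite('pics/cup.png',cv2.resize(c['bgr'][140:185,345:405],None,fx=12,fy=12,interpolation=cv2.INTER_NEAREST))
E
```

```text
cup top (array([378.5734, 161.3145]), array([  5,   5,  25,  24, 462], dtype=int32), ((16.57340431213379, 16.31454849243164), (22.490686416625977, 24.399656295776367), 56.77457046508789)) [ 0.543  -0.2207  0.164 ]
cup side (array([245.4136, 145.1237]), array([  5,   4,  22,  13, 228], dtype=int32), ((15.413627624511719, 10.123749732971191), (12.66373348236084, 20.724056243896484), 89.40087127685547)) [ 0.5444 -0.2181  0.164 ]
white (array([0.6108, 0.0027, 0.0883]), np.float64(0.00021080530740202132)) [0.6108 0.0027 0.088 ] [0.611  0.0022 0.088 ]
other (array([ 0.5277, -0.0941,  0.0882]), np.float64(0.0011185588067722156)) [ 0.5283 -0.0941  0.088 ] [ 0.5271 -0.0941  0.088 ]
predict foot/top of white in both [array([[296.253 , 151.8519],
       [296.8813, 144.1873]]), array([[213.6343, 231.4898],
       [211.3967, 208.144 ]])]
top [[ 0.5183 -0.0021]
 [ 0.4011 -0.0111]
 [ 0.3855  0.1461]
 [ 0.5054  0.1568]] [0.4526 0.0724 0.008 ] [0.1595 0.1175 0.158  0.1203]
side [[ 0.4007 -0.0163]
 [ 0.3848  0.1451]
 [ 0.502   0.1571]
 [ 0.5198 -0.0041]] [0.4518 0.0705 0.008 ] [0.1197 0.1622 0.1178 0.1621]
```

View pics/wt.png

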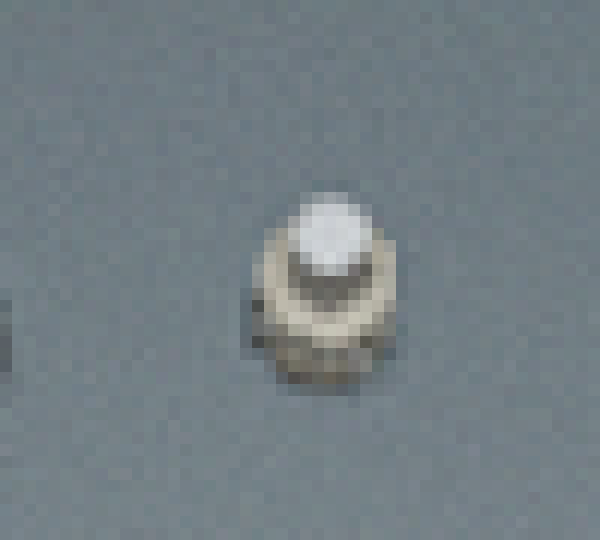

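View pics/ws.png

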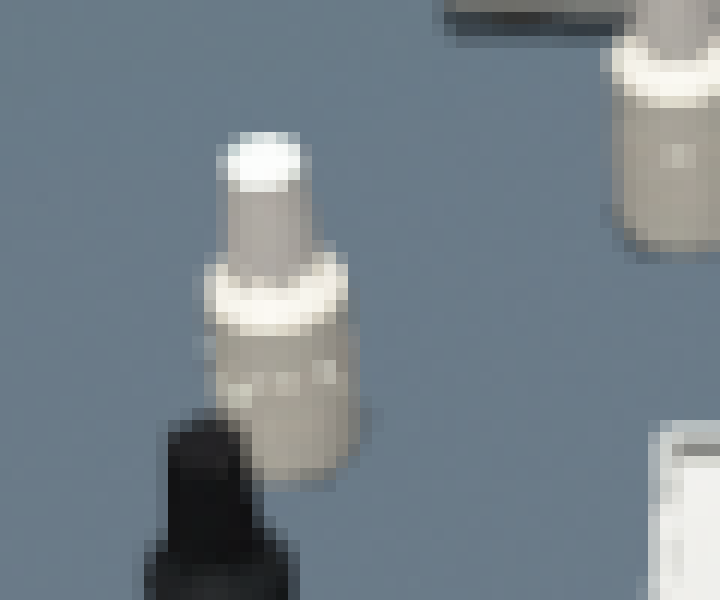

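View pics/cup.png

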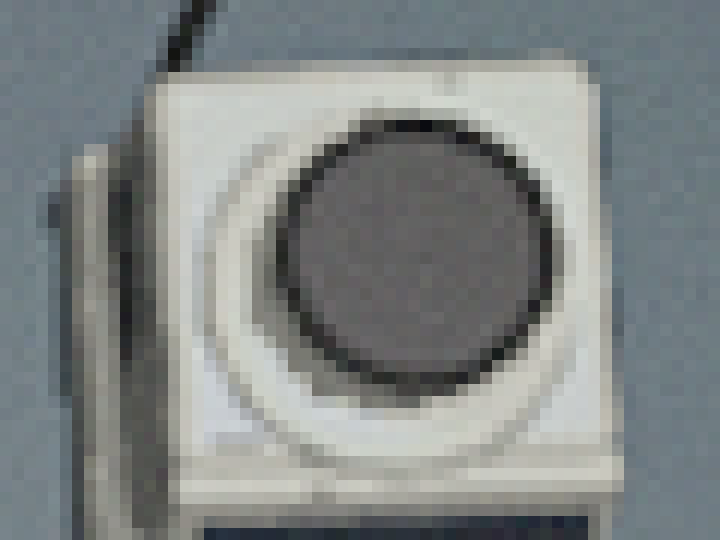

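Position estimates, with both views agreeing within about 3 mm:
- **White bottle:** (0.612, 0.003), with the cap top triangulated at 0.088 m as expected.
- **Cup:** (0.5445, -0.220).
- **Tray centre:** (0.452, 0.071). Its measured sides of about 119 x 160 mm match the description.

I first turn the tool to yaw 90°, which puts the jaws along world x, across the row.

Request:
step_arm --moves '[[[0,0,0,0.12],[0,0,0,0.12],[0,0,0,0.12],[0,0,0,0.12],[0,0,0,0.12],[0,0,0,0.12],[0,0,0,0.12],[0,0,0,0.12]]]' --hand 1 --force 40

```text
time: 0.97
tool_pos: [0.1892, 0.4897, 0.2007]
tool_rot: [-3.142, 0.0, 1.807]
contact_force: [0.2, 0.2, -0.6]
opening: 0.0917
```

Request:
step_arm --moves '[[[0,0,0,0.12],[0,0,0,0.12],[0,0,0,0.002],[0,0,0,0]]]'

```text
time: 1.3
tool_pos: [0.1893, 0.4897, 0.2007]
tool_rot: [-3.142, 0.0, 1.574]
contact_force: [0.4, 1.0, 0.2]
opening: 0.0916
```

Request:
step_arm --moves '[[[-0.027,0.0235,0,0],[-0.027,0.0235,0,0],[-0.027,0.0235,0,0],[-0.027,0.0235,0,0],[-0.027,0.0235,0,0],[-0.027,0.0235,0,0],[-0.027,0.0235,0,0],[-0.027,0.0235,0,0]]]'

```text
time: 1.97
tool_pos: [0.3781, 0.2723, 0.2009]
tool_rot: [3.141, -0.0, 1.575]
contact_force: [0.9, 0.7, -0.2]
opening: 0.0919
```

Request:
step_arm --moves '[[[-0.027,0.0235,0,0],[-0.027,0.0235,0,0],[-0.027,0.0235,0,0],[-0.027,0.0235,0,0],[-0.027,0.0235,0,0],[-0.027,0.0235,0,0],[-0.027,0.0235,0,0],[-0.027,0.0235,0,0]]]'

```text
time: 2.63
tool_pos: [0.5662, 0.0561, 0.2007]
tool_rot: [3.141, -0.0, 1.575]
contact_force: [0.4, 0.1, -1.0]
opening: 0.0914
```

Request:
step_arm --moves '[[[-0.027,0.0235,0,0],[-0.027,0.0235,0,0],[0,0,0,0],[0,0,0,0]]]'

```text
time: 2.97
tool_pos: [0.6127, 0.0022, 0.1997]
tool_rot: [-3.14, -0.0, 1.571]
contact_force: [-0.0, 0.4, 0.1]
opening: 0.0917
```

Request:
step_arm --moves '[[[0,0,0.03,0],[0,0,0.03,0],[0,0,0.03,0],[0,0,0,0],[0,0,0,0]]]'

```text
time: 3.38
tool_pos: [0.6108, 0.0049, 0.1101]
tool_rot: [-3.138, -0.001, 1.573]
contact_force: [0.0, -0.8, 0.4]
opening: 0.0919
```

```bash
python3 - <<'E'
from h import *
a=[]
for n,x,y in(('top',240,90),('side',150,130)):
    c=cam(n); a.append(cv2.resize(c['bgr'][y:y+150,x:x+100],None,fx=3.9,fy=3.9,interpolation=cv2.INTER_CUBIC))
cv2.imwrite('pics/d1.png',np.hstack(a)); s=robot.observe();print(s['tool_pos'],s['tool_rot'])
E
```

```text
[0.61321036 0.00432158 0.11296218] [3.13847475e+00 1.69387949e-04 1.57251796e+00]
```

View pics/d1.png

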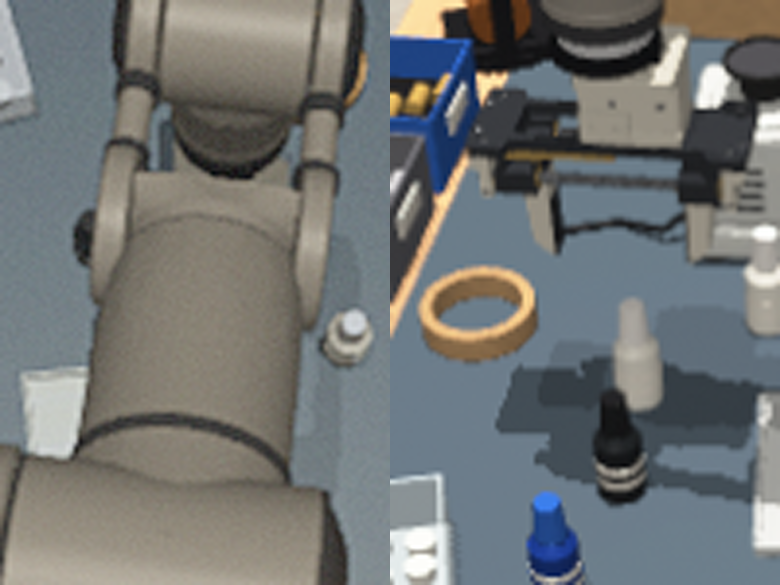

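The side view shows the open fingers straddling the white bottle (637,355 in the crop), with the anthracite one clear. I descend to mid-body next.

Request:
step_arm --moves '[[[0,0,0.022,0],[0,0,0.022,0],[0,0,0.022,0],[0,0,0.012,0],[0,0,0.006,0],[0,0,0,0],[0,0,0,0]]]'

```text
time: 4.07
tool_pos: [0.6132, 0.0037, 0.0281]
tool_rot: [3.139, 0.0, 1.571]
contact_force: [0.2, -0.2, -0.3]
opening: 0.0918
```

```bash
python3 - <<'E'
from h import *
for _ in range(3):
    c=cam('side'); s=robot.observe();print(s['tool_pos'],s['tool_rot'],s['contact_force'])
cv2.imwrite('pics/d2.png',cv2.resize(c['bgr'][130:270,130:300],None,fx=4.2,fy=4.2,interpolation=cv2.INTER_CUBIC))
E
```

```text
[0.61344653 0.00366038 0.02837697] [3.13877000e+00 2.09809797e-04 1.57089387e+00] [-0.01056577  0.2239262   0.93839611]
[0.61343384 0.00365519 0.02839949] [3.13865854e+00 2.64044078e-04 1.57093644e+00] [-0.18635755  0.38119956 -0.24450932]
[0.61328387 0.00364772 0.02825092] [3.13889551e+00 2.45830811e-04 1.57093199e+00] [-0.58040377  0.46551259  0.92812161]
```

View pics/d2.png

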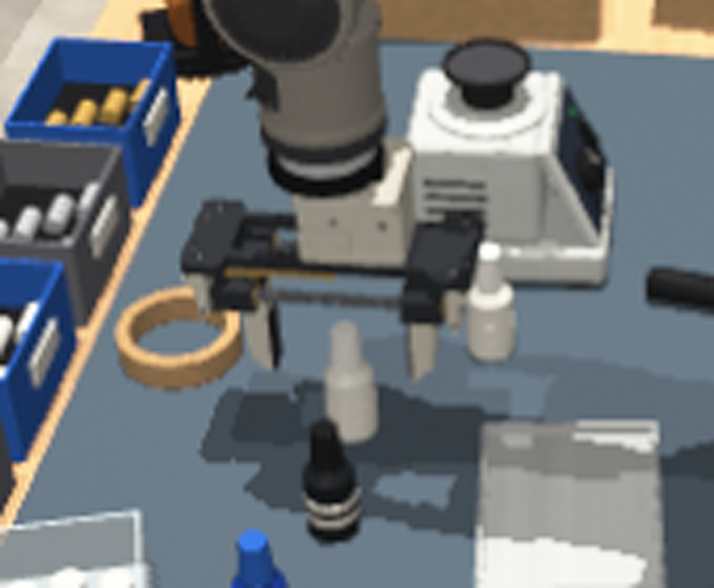

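```bash
python3 - <<'E'
from h import *
c=cam('side')
X=[[.659,.0037,.028],[.567,.0037,.028],[.613,.0037,.028],[.613,.0037,.088],[.613,.0037,0]]
p=proj(c,X);print(p,(p-[130,130])*4.2)
im=cv2.resize(c['bgr'][185:245,170:250],None,fx=9,fy=9,interpolation=cv2.INTER_CUBIC)
for q in (p-[170,185]+.5)*9: cv2.drawMarker(im,tuple(int(v) for v in q),(0,0,255),0,14)
cv2.imwrite('pics/d3.png',im)
E
```

```text
[[196.99584625 223.31831268]
 [228.21138822 225.45629636]
 [212.55197527 224.38579312]
 [211.00061663 208.27591512]
 [213.25371663 231.62373623]] [[281.38255424 391.93691324]
 [412.48783053 400.91644471]
 [346.71829613 396.42033109]
 [340.20258985 328.75884351]
 [349.66560986 426.81969217]]
```

View pics/d3.png

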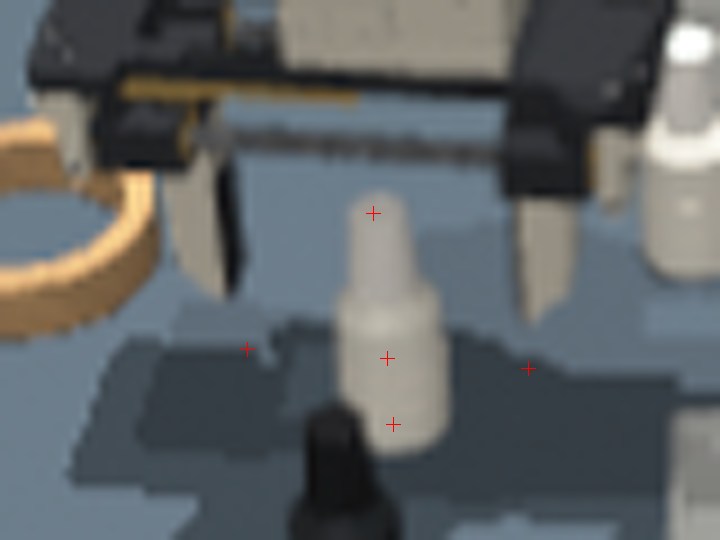

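The fingertips show about 5 px above where the reported TCP puts them. Before closing, I check this against the earlier pictures.

```bash
python3 - <<'E'
from h import *
c=cam('side');t=cam('top')
print('d1 pred tips',proj(c,[[.659,.0043,.1125],[.567,.0043,.1125]]))
P=np.array([.189,.4895,.2003]);j=np.array([.36,.933,0])*.046
p=proj(c,[P-j,P+j,P]);print(p)
im=cv2.imread('pics/side0.png');x,y=320,260
im=cv2.resize(im[y:y+120,x:x+100],None,fx=5,fy=5,interpolation=cv2.INTER_CUBIC)
for q in (p-[x,y]+.5)*5: cv2.drawMarker(im,tuple(int(v) for v in q),(0,0,255),0,14)
p=proj(t,[P-j,P+j,P]);print(p)
i2=cv2.imread('pics/top0.png');x,y=50,250
i2=cv2.resize(i2[y:y+120,x:x+60],None,fx=5,fy=5,interpolation=cv2.INTER_CUBIC)
for q in (p-[x,y]+.5)*5: cv2.drawMarker(i2,tuple(int(v) for v in q),(0,0,255),0,14)
cv2.imwrite('pics/e.png',np.hstack([im,i2]))
E
```

```text
d1 pred tips [[194.17820503 200.54774822]
 [226.54692323 202.62926032]]
[[384.01956619 318.6505351 ]
 [368.88607855 353.80120866]
 [376.71072402 335.68224048]]
[[125.38568646 297.93931291]
 [ 92.52402377 284.89709115]
 [108.93540632 291.40853244]]
```

View pics/e.png

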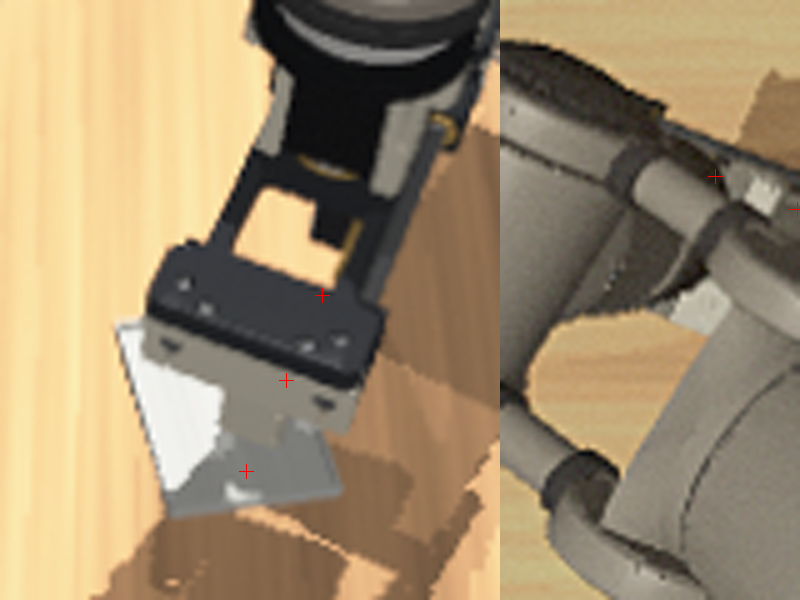

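Tips show 5–7 px (about 18 mm) short of the TCP in three pictures. Either the fingers change length as they close or there is an offset. I close part-way, to about 51 mm which is still clear of the 34 mm body, and look.

Request:
step_arm --moves '[[[0,0,0,0],[0,0,0,0],[0,0,0,0],[0,0,0,0],[0,0,0,0],[0,0,0,0],[0,0,0,0],[0,0,0,0]]]' --hand 0.55

```text
time: 5.03
tool_pos: [0.6122, 0.0037, 0.0267]
tool_rot: [-3.142, -0.0, 1.571]
contact_force: [-0.8, -0.1, -1.0]
opening: 0.0511
```

```bash
python3 - <<'E'
from h import *
c=cam('side'); o=robot.observe()['opening']/2
p=proj(c,[[.613+o,.0037,.028],[.613-o,.0037,.028],[.613+o,.0037,.047],[.613-o,.0037,.047]]);print(o,p)
im=cv2.resize(c['bgr'][185:245,170:250],None,fx=9,fy=9,interpolation=cv2.INTER_CUBIC)
for q in (p-[170,185]+.5)*9: cv2.drawMarker(im,tuple(int(v) for v in q),(0,0,255),0,14)
cv2.imwrite('pics/d4.png',im)
E
```

```text
0.025218018630369893 [[204.01049118 223.80016703]
 [221.1245045  224.97232796]
 [203.45781634 218.79201187]
 [220.70951095 219.95794412]]
```

View pics/d4.png

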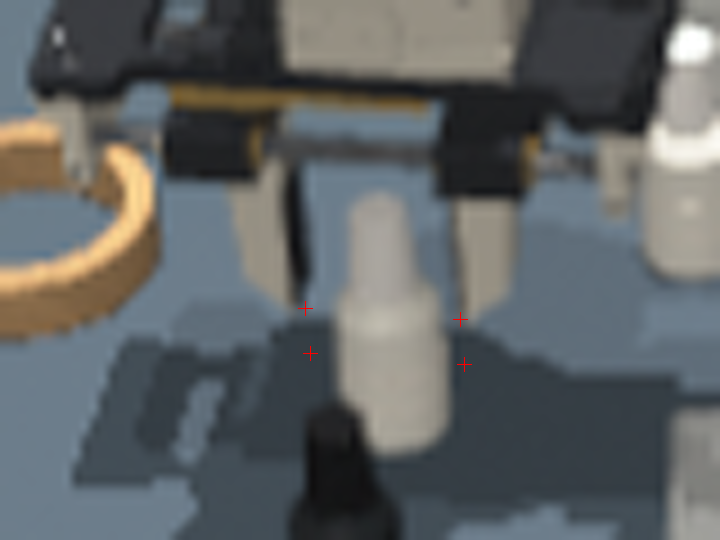

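The jaws are parallel, so the length does not change; the tips sit either ~19 mm higher or further back (-y) than reported. I resolve this by touching the empty tray floor (known height) with the fingers, since the side picture at contact then gives their y as well.

Request:
step_arm --moves '[[[0,0,-0.03,0],[0,0,-0.03,0],[0,0,-0.03,0],[0,0,-0.03,0],[0.014,-0.032,0,0],[0.014,-0.032,0,0],[0.014,-0.032,0,0],[0.014,-0.032,0,0]]]'

```text
time: 5.75
tool_pos: [0.4827, 0.0601, 0.1468]
tool_rot: [3.141, -0.0, 1.57]
contact_force: [-0.9, 1.1, 0.8]
opening: 0.0504
```

Request:
step_arm --moves '[[[0.012,-0.032,0,0],[0,0,0.03,0],[0,0,0.03,0],[0,0,0.03,0],[0,0,0.02,0],[0,0,0,0],[0,0,0,0],[0,0,0,0]]]' --hand 0

```text
time: 6.42
tool_pos: [0.4532, 0.0717, 0.0378]
tool_rot: [3.14, -0.0, 1.571]
contact_force: [0.5, -0.2, 0.4]
opening: 0.0024
```

```bash
cat > look.py <<'E'
from h import *
import sys
def look(name,pts,x,y,w,h,f,cams='side'):
    c=cam(cams); p=proj(c,pts); im=cv2.resize(c['bgr'][y:y+h,x:x+w],None,fx=f,fy=f,interpolation=cv2.INTER_CUBIC)
    for q in (p-[x,y]+.5)*f: cv2.drawMarker(im,tuple(int(v) for v in q),(0,0,255),0,14)
    cv2.imwrite('pics/'+name,im); s=robot.observe(); print(p.round(1),s['time'],s['tool_pos'].round(4),s['tool_rot'].round(3),s['contact_force'].round(2),s['opening'])
E
python3 - <<'E'
from look import *
P=robot.observe()['tool_pos']
look('f1.png',[P,P+[0,0,.019]],220,180,100,100,6)
E
```

```text
[[264.6 241.6]
 [264.6 236.4]] 6.4667 [0.4535 0.0717 0.0381] [ 3.139 -0.     1.571] [ 0.51  0.08 -0.42] 0.0010383396429041738
```

View pics/f1.png

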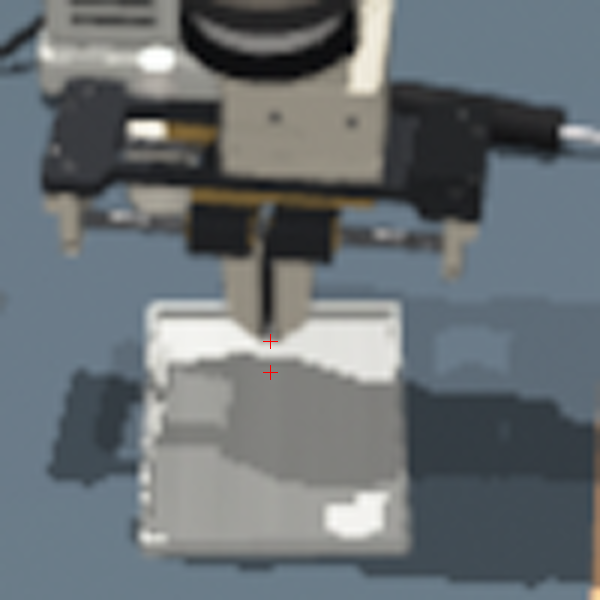

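Request:
step_arm --moves '[[[0,0,0.01,0],[0,0,0.01,0],[0,0,0.008,0],[0,0,0.003,0],[0,0,0.001,0],[0,0,0.001,0],[0,0,0.001,0],[0,0,0.001,0]]]'

```text
time: 7.13
tool_pos: [0.4526, 0.0717, 0.0021]
tool_rot: [3.141, -0.0, 1.571]
contact_force: [0.6, 0.1, -0.9]
opening: 0.0004
```

```bash
python3 - <<'E'
from look import *
P=robot.observe()['tool_pos']
look('f2.png',[P,P+[0,0,.019]],220,180,100,100,6)
E
```

```text
[[264.9 251. ]
 [264.9 246. ]] 7.1833 [0.4524 0.0717 0.0019] [ 3.141 -0.     1.571] [-0.53  0.56 -0.88] 0.0002738142600315184
```

View pics/f2.png

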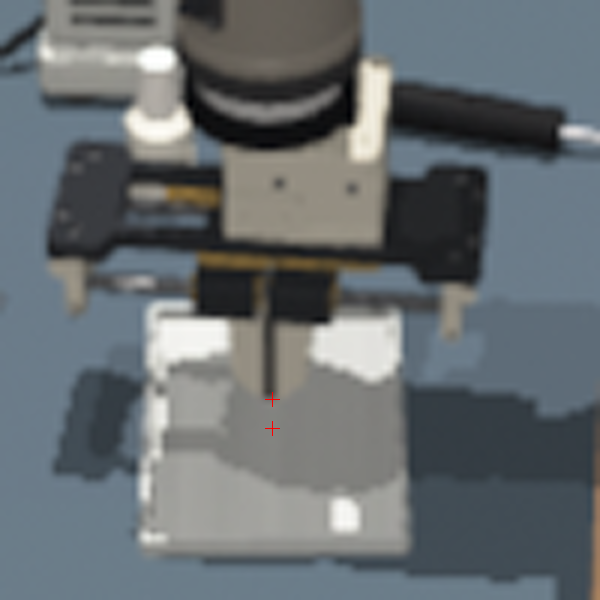

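There is no contact at reported z = 0.002, where the tips should already touch. I go on in small steps, watching the force.

Request:
step_arm --moves '[[[0,0,0.002,0],[0,0,0.002,0],[0,0,0.001,0],[0,0,0.001,0],[0,0,0.001,0],[0,0,0.001,0],[0,0,0.001,0],[0,0,0.001,0]]]'

```text
time: 7.85
tool_pos: [0.4523, 0.0717, -0.0084]
tool_rot: [3.142, -0.0, 1.571]
contact_force: [0.9, 0.4, 0.4]
opening: 0.0008
```

Request:
step_arm --moves '[[[0,0,0.001,0],[0,0,0.001,0],[0,0,0.001,0],[0,0,0.001,0],[0,0,0.001,0],[0,0,0,0]]]'

```text
time: 8.35
tool_pos: [0.4521, 0.0718, -0.0135]
tool_rot: [-3.141, -0.0, 1.571]
contact_force: [0.3, 0.3, -0.1]
opening: 0.0002
```

Request:
step_arm --moves '[[[0,0,0.001,0],[0,0,0.001,0],[0,0,0,0]]]'

```text
time: 8.6
tool_pos: [0.4522, 0.0718, -0.0154]
tool_rot: [-3.141, -0.0, 1.571]
contact_force: [-0.8, -0.2, -0.4]
opening: 0.0003
```

Request:
step_arm --moves '[[[0,0,0.001,0],[0,0,0.001,0],[0,0,0,0]]]'

```text
time: 8.85
tool_pos: [0.4521, 0.0717, -0.0175]
tool_rot: [-3.141, -0.0, 1.571]
contact_force: [0.4, 0.7, 0.1]
opening: 0.0005
```

Request:
step_arm --moves '[[[0,0,0.001,0],[0,0,0,0]]]'

```text
time: 9.02
tool_pos: [0.4522, 0.0717, -0.0184]
tool_rot: [-3.141, -0.0, 1.571]
contact_force: [-0.4, 0.3, 0.7]
opening: 0.0006
```

Request:
step_arm --moves '[[[0,0,0.001,0],[0,0,0,0]]]'

```text
time: 9.18
tool_pos: [0.4522, 0.0717, -0.0194]
tool_rot: [-3.141, -0.0, 1.571]
contact_force: [-0.2, 0.9, -0.1]
opening: 0.0006
```

```bash
python3 - <<'E'
from look import *
P=robot.observe()['tool_pos']
look('f3.png',[P,P+[0,0,.019]],220,180,100,100,6)
E
```

```text
[[265.2 256.5]
 [265.1 251.6]] 9.2333 [ 0.4522  0.0717 -0.0193] [-3.142 -0.     1.571] [ 0.64 -0.02 -0.36] 0.000401839410188325
```

View pics/f3.png

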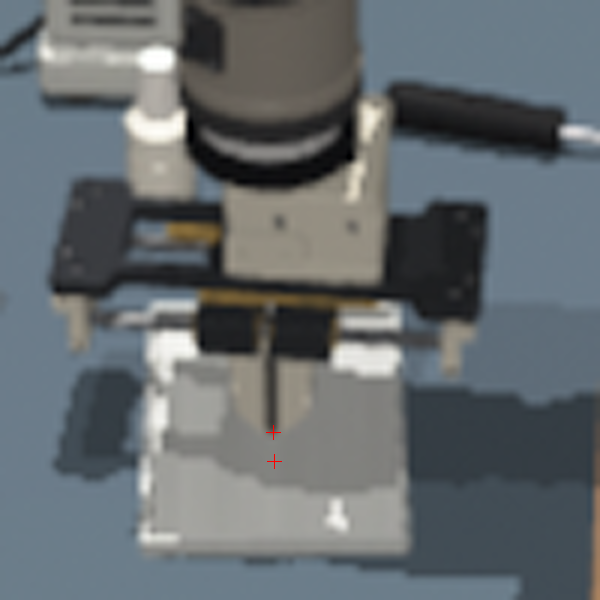

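Tips appear close to the floor but no contact yet; continuing in 1 mm steps.

Request:
step_arm --moves '[[[0,0,0.001,0],[0,0,0.001,0],[0,0,0,0]]]'

```text
time: 9.48
tool_pos: [0.4521, 0.0717, -0.0215]
tool_rot: [-3.141, -0.0, 1.571]
contact_force: [-0.2, 0.2, -0.5]
opening: 0.0008
```

Request:
step_arm --moves '[[[0,0,0.001,0],[0,0,0.001,0],[0,0,0,0]]]'

```text
time: 9.73
tool_pos: [0.4521, 0.0717, -0.0235]
tool_rot: [-3.141, -0.0, 1.571]
contact_force: [-0.6, -0.4, -0.0]
opening: 0.0001
```

Request:
step_arm --moves '[[[0,0,0.001,0],[0,0,0.001,0],[0,0,0,0]]]'

```text
time: 9.98
tool_pos: [0.4523, 0.0717, -0.0238]
tool_rot: [3.141, 0.0, 1.571]
contact_force: [-5.3, -0.3, 20.6]
opening: 0.0003
```

Contact came at reported z = -0.0238 (20 N), with the floor at 0.002. So the true tips are about 26 mm above the reported z, and the picture agrees while x and y are fine. For a grasp at bottle mid-height I need reported z ≈ -0.001. Going back to the bottle now.

Request:
step_arm --moves '[[[0,0,-0.03,0],[0,0,-0.03,0],[0,0,-0.03,0],[0,0,-0.03,0],[0,0,-0.03,0],[-0.014,0.032,0,0],[-0.014,0.032,0,0],[-0.014,0.032,0,0]]]'

```text
time: 10.65
tool_pos: [0.5497, 0.0294, 0.126]
tool_rot: [3.139, 0.0, 1.572]
contact_force: [0.3, 0.4, 0.2]
opening: -0.0002
```

Request:
step_arm --moves '[[[-0.014,0.032,0,0],[-0.013,0.032,0,0],[0,0,0,0],[0,0,0,0],[0,0,0,0],[0,0,0,0]]]' --hand 0.9

```text
time: 11.15
tool_pos: [0.6111, 0.0033, 0.1246]
tool_rot: [-3.14, -0.0, 1.571]
contact_force: [-1.5, 0.7, -0.5]
opening: 0.0361
```

Request:
step_arm --moves '[[[0,0.001,0,0],[0,0,0,0],[0,0,0,0],[0,0,0,0],[0,0,0,0],[0,0,0,0]]]'

```text
time: 11.65
tool_pos: [0.6132, 0.0028, 0.1248]
tool_rot: [3.141, -0.0, 1.571]
contact_force: [0.3, -0.0, -0.8]
opening: 0.0757
```

Request:
step_arm --moves '[[[0,0,0.03,0],[0,0,0.03,0],[0,0,0.03,0],[0,0,0.02,0],[0,0,0.01,0],[0,0,0.005,0],[0,0,0,0],[0,0,0,0]]]'

```text
time: 12.32
tool_pos: [0.6142, 0.0027, 0.0008]
tool_rot: [3.14, 0.0, 1.571]
contact_force: [0.4, -0.4, -0.4]
opening: 0.0826
```

```bash
python3 - <<'E'
from look import *
P=robot.observe()['tool_pos']+[0,0,.026]
look('g1.png',[P-[.041,0,0],P+[.041,0,0],[.612,.003,.0]],165,165,90,80,8)
E
```

```text
[[226.2 225.4]
 [198.4 223.5]
 [213.6 231.5]] 12.3667 [0.6144 0.0026 0.0012] [3.139 0.    1.571] [ 0.45 -0.48  1.08] 0.08276872203870118
```

View pics/g1.png

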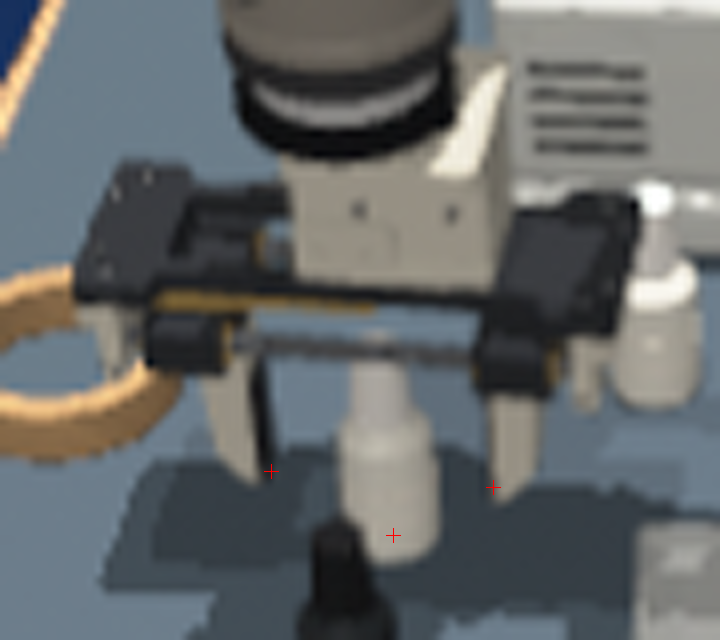

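Now the tips project where expected, straddling the white bottle. Close.

Request:
step_arm --moves '[[[0,-0.001,0.001,0],[0,0,0,0],[0,0,0,0],[0,0,0,0],[0,0,0,0],[0,0,0,0],[0,0,0,0],[0,0,0,0]]]' --hand 0 --force 40

```text
time: 13.03
tool_pos: [0.6122, 0.0027, -0.0013]
tool_rot: [-3.141, -0.0, 1.571]
contact_force: [-0.8, 0.6, -0.5]
opening: 0.0341
```

Request:
step_arm --moves '[[[0,0,0,0],[0,0,0,0],[0,0,0,0],[0,0,0,0],[0,0,0,0],[0,0,0,0]]]'

```text
time: 13.53
tool_pos: [0.6123, 0.0027, -0.0013]
tool_rot: [3.142, -0.0, 1.571]
contact_force: [0.8, -0.4, 0.8]
opening: 0.0328
```

Opening is 34 mm, so it's on the body. Lifting.

Request:
step_arm --moves '[[[0,0,-0.01,0],[0,0,-0.02,0],[0,0,-0.03,0],[0,0,-0.03,0],[0,0,-0.03,0],[0,0,-0.03,0],[0,0,-0.03,0],[0,0,-0.03,0]]]'

```text
time: 14.2
tool_pos: [0.6119, 0.0028, 0.2111]
tool_rot: [3.141, -0.0, 1.571]
contact_force: [1.3, -0.4, -0.3]
opening: 0.033
```

```bash
python3 - <<'E'
from look import *
P=robot.observe()['tool_pos']+[0,0,.0013]
look('g2.png',[P,P+[0,0,.088]],150,80,110,150,5)
E
```

```text
[[208.1 171.9]
 [205.5 143.7]] 14.25 [0.6147 0.0025 0.218 ] [3.130e+00 1.000e-03 1.571e+00] [ 0.79 -0.27  5.22] 0.03274959199757889
```

View pics/g2.png

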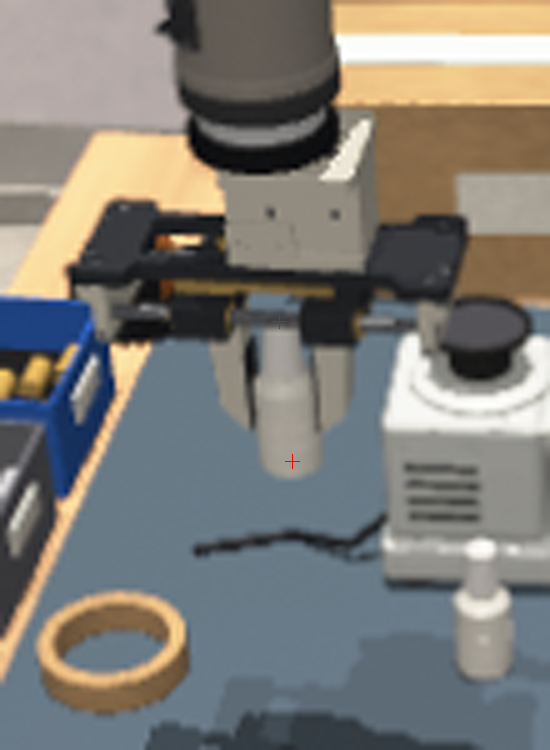

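Bottle held upright, and its foot matches the prediction (292,461). Moving over the cup.

Request:
step_arm --moves '[[[-0.028,-0.0085,0,0],[-0.028,-0.0085,0,0],[-0.028,-0.0085,0,0],[-0.028,-0.0085,0,0],[-0.028,-0.0085,0,0],[-0.028,-0.0085,0,0],[-0.028,-0.0085,0,0],[-0.027,-0.0085,0,0]]]'

```text
time: 14.92
tool_pos: [0.5435, -0.2216, 0.2092]
tool_rot: [3.141, 0.0, 1.571]
contact_force: [0.8, -0.3, -0.9]
opening: 0.0331
```

Request:
step_arm --moves '[[[0,0,0.01,0],[0,0,0.01,0],[0,0,0.01,0],[0,0,0,0],[0,0,0,0],[0,0,0,0]]]'

```text
time: 15.42
tool_pos: [0.5447, -0.2193, 0.1788]
tool_rot: [3.141, -0.0, 1.572]
contact_force: [0.5, -0.4, -0.4]
opening: 0.033
```

```bash
python3 - <<'E'
from look import *
P=robot.observe()['tool_pos']+[0,0,.0013]
look('c1.png',[P,[.5445,-.22,.16]],195,90,100,90,7)
look('c2.png',[P,[.5445,-.22,.16]],330,100,90,90,6,'top')
E
```

```text
[[245.2 140.4]
 [245.5 145.9]] 15.4667 [ 0.5448 -0.2195  0.1791] [3.141 0.    1.572] [-0.14  0.61 -0.83] 0.033006964686932726
[[379.1 159.3]
 [378.  161.1]] 15.5167 [ 0.5448 -0.2197  0.1792] [3.141 0.    1.572] [-0.35 -0.01 -1.81] 0.03292361873602534
```

View pics/c1.png

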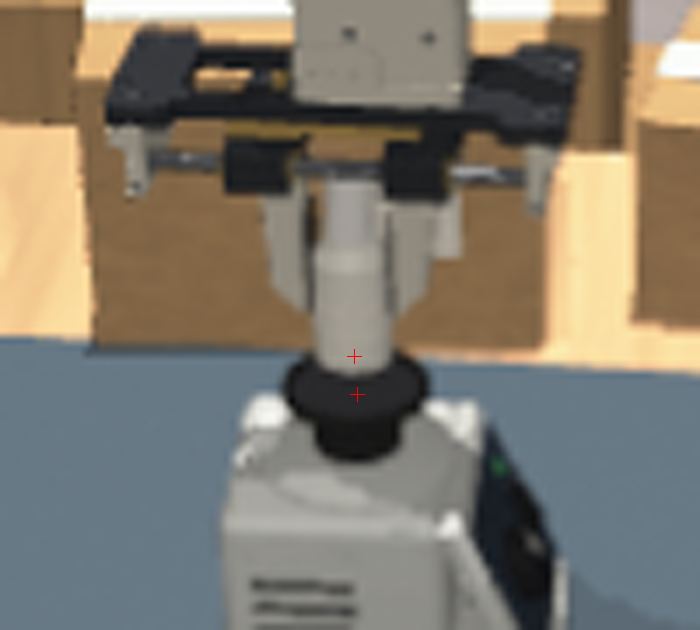

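View pics/c2.png

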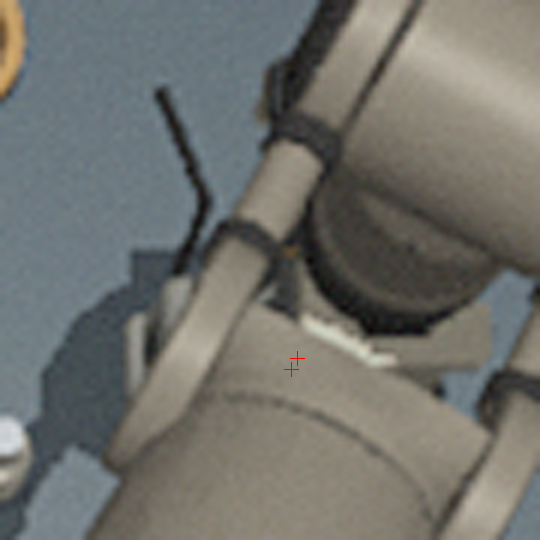

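Side view shows the foot centred over the cup (cup centre ≈ (357,390), bottle axis ≈ (354,360) in the crop). Lowering in.

Request:
step_arm --moves '[[[0,0,0.008,0],[0,0,0.006,0],[0,0,0.003,0],[0,0,0.001,0],[0,0,0.001,0],[0,0,0.001,0],[0,0,0.001,0],[0,0,0,0]]]' --force 50

```text
time: 16.18
tool_pos: [0.5443, -0.2204, 0.1582]
tool_rot: [3.141, 0.0, 1.571]
contact_force: [-1.0, -0.5, 2.5]
opening: 0.0328
```

Request:
step_arm --moves '[[[0,0,0.001,0],[0,0,0.001,0],[0,0,0.001,0],[0,0,0,0]]]'

```text
time: 16.52
tool_pos: [0.5444, -0.2204, 0.155]
tool_rot: [3.141, 0.0, 1.571]
contact_force: [-1.3, 0.4, 4.7]
opening: 0.0331
```

Request:
step_arm --moves '[[[0,0,0.001,0],[0,0,0.001,0],[0,0,0.001,0],[0,0,0,0]]]'

```text
time: 16.85
tool_pos: [0.5444, -0.2204, 0.1522]
tool_rot: [3.141, 0.0, 1.571]
contact_force: [-3.2, 1.0, 6.4]
opening: 0.0329
```

Request:
step_arm --moves '[[[0,0,0.001,0],[0,0,0.001,0],[0,0,0,0]]]'

```text
time: 17.1
tool_pos: [0.5444, -0.2204, 0.1507]
tool_rot: [3.141, 0.001, 1.571]
contact_force: [-2.9, 1.2, 8.8]
opening: 0.0328
```

Request:
step_arm --moves '[[[0,0,0.001,0],[0,0,0,0]]]'

```text
time: 17.27
tool_pos: [0.5444, -0.2205, 0.1506]
tool_rot: [3.14, 0.001, 1.571]
contact_force: [-5.0, 1.4, 13.6]
opening: 0.0326
```

Request:
step_arm --moves '[[[0,0,0.001,0],[0,0,0,0]]]'

```text
time: 17.43
tool_pos: [0.5445, -0.2205, 0.1505]
tool_rot: [3.139, 0.002, 1.571]
contact_force: [-6.6, 2.7, 18.4]
opening: 0.0324
```

The z reading has stopped at 0.1505, 8.2 mm below contact, and the force has risen from about 9 to 18 N, so the cup is on its stop. Now holding.

Request:
step_arm --moves '[[[0,0,0,0],[0,0,0,0],[0,0,0,0],[0,0,0,0],[0,0,0,0],[0,0,0,0],[0,0,0,0],[0,0,0,0]]]'

```text
time: 18.1
tool_pos: [0.5445, -0.2205, 0.1505]
tool_rot: [3.139, 0.002, 1.571]
contact_force: [-5.6, 3.3, 19.7]
opening: 0.0326
```

```bash
python3 - <<'E'
from look import *
P=robot.observe()['tool_pos']+[0,0,.0013]
look('c3.png',[P],195,90,100,90,7)
E
```

```text
[[245.6 148.1]] 18.15 [ 0.5445 -0.2205  0.1505] [3.139e+00 1.000e-03 1.571e+00] [-5.39  2.66 19.26] 0.032791953799046945
```

View pics/c3.png

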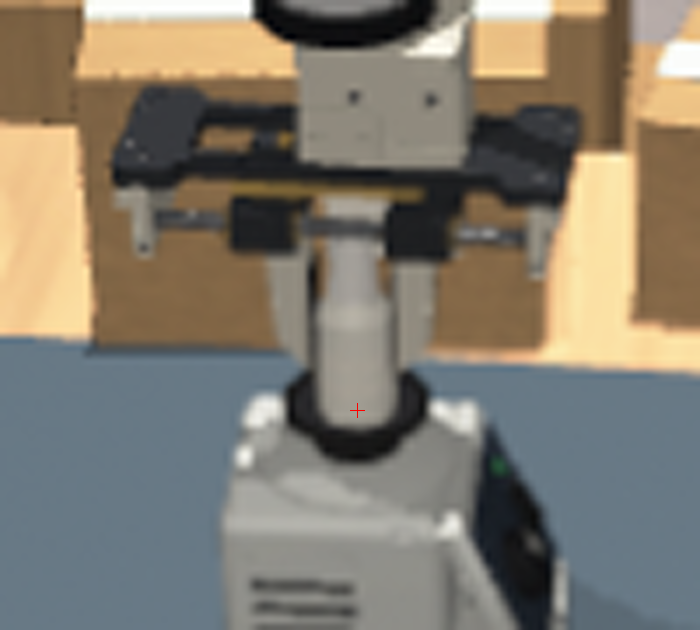

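The side view shows the bottle upright inside the cup (foot at (355,420) in the crop), with the cup down on the housing and its neck hidden. I keep holding; about 0.9 s at the stop so far.

Request:
step_arm --moves '[[[0,0,0,0],[0,0,0,0],[0,0,0,0],[0,0,0,0],[0,0,0,0],[0,0,0,0],[0,0,0,0],[0,0,0,0]]]'

```text
time: 18.82
tool_pos: [0.5445, -0.2205, 0.1505]
tool_rot: [3.139, 0.002, 1.571]
contact_force: [-6.0, 3.2, 18.9]
opening: 0.0325
```

Request:
step_arm --moves '[[[0,0,0,0],[0,0,0,0],[0,0,0,0],[0,0,0,0],[0,0,0,0],[0,0,0,0],[0,0,0,0]]]'

```text
time: 19.4
tool_pos: [0.5445, -0.2205, 0.1505]
tool_rot: [3.139, 0.002, 1.571]
contact_force: [-6.2, 2.7, 17.9]
opening: 0.0328
```

Request:
step_arm --moves '[[[0,0,-0.003,0],[0,0,-0.003,0],[0,0,-0.005,0],[0,0,-0.008,0],[0,0,-0.015,0],[0,0,-0.02,0],[0,0,0,0],[0,0,0,0]]]'

```text
time: 20.07
tool_pos: [0.5447, -0.2205, 0.2022]
tool_rot: [3.14, 0.001, 1.571]
contact_force: [-0.5, -0.0, -1.5]
opening: 0.0328
```

```bash
python3 - <<'E'
from look import *
P=robot.observe()['tool_pos']+[0,0,.0013]
look('c4.png',[P,P+[0,0,.088]],195,70,100,100,6)
E
```

```text
[[245.  133.5]
 [244.1 107.4]] 20.1167 [ 0.5441 -0.2202  0.2011] [-3.141 -0.     1.571] [-0.66 -0.15 -1.21] 0.03287562863119835
```

View pics/c4.png

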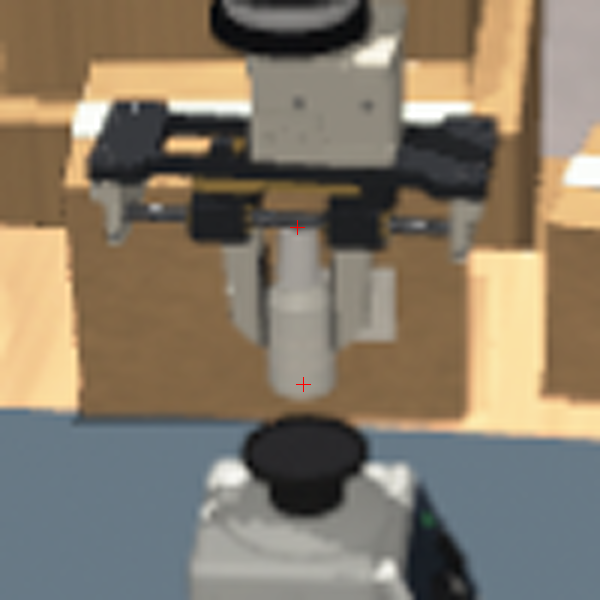

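The hold at the stop lasted about 2.1 s; the bottle is out upright and the cup has sprung back. Moving over the tray.

Request:
step_arm --moves '[[[0.029,-0.0092,0,0],[0.029,-0.0092,0,0],[0.029,-0.0092,0,0],[0.029,-0.0092,0,0],[0.029,-0.0092,0,0],[0.029,-0.0092,0,0],[0.029,-0.0092,0,0],[0.029,-0.0092,0,0]]]'

```text
time: 20.78
tool_pos: [0.4692, 0.0131, 0.2004]
tool_rot: [-3.139, -0.0, 1.571]
contact_force: [0.3, 0.1, -0.8]
opening: 0.033
```

Request:
step_arm --moves '[[[0.029,-0.0092,0,0],[0.03,-0.0092,0,0],[0,0,0.03,0],[0,0,0.03,0],[0,0,0.03,0],[0,0,0.03,0],[0,0,0.03,0],[0,0,0.02,0]]]'

```text
time: 21.45
tool_pos: [0.4497, 0.0709, 0.0283]
tool_rot: [-3.137, -0.0, 1.571]
contact_force: [-0.4, 0.4, -0.5]
opening: 0.0327
```

Request:
step_arm --moves '[[[0,0,0.008,0],[0,0,0.004,0],[0,0,0,0],[0,0,0,0],[0,0,0,0]]]'

```text
time: 21.87
tool_pos: [0.4532, 0.0707, 0.0208]
tool_rot: [3.139, -0.0, 1.571]
contact_force: [0.2, -0.8, -0.1]
opening: 0.0328
```

```bash
python3 - <<'E'
from look import *
P=robot.observe()['tool_pos']+[0,0,.0013]
look('t1.png',[P,P+[0,0,.088]],220,180,100,100,6)
E
```

```text
[[264.7 245.5]
 [264.4 221.4]] 21.9167 [0.4531 0.0707 0.0208] [ 3.139 -0.     1.571] [ 0.43  1.27 -0.69] 0.03291259135868324
```

View pics/t1.png

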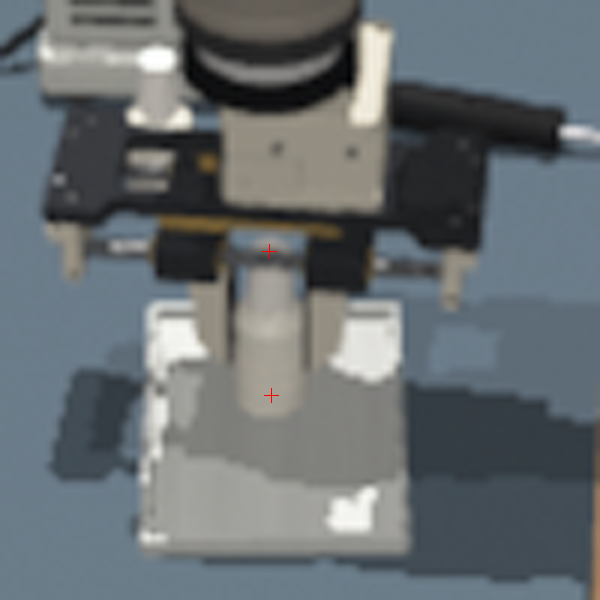

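The bottle hangs upright over the middle of the tray. Lowering slowly to contact.

Request:
step_arm --moves '[[[0,0,0.008,0],[0,0,0.005,0],[0,0,0.003,0],[0,0,0.001,0],[0,0,0.001,0],[0,0,0.001,0],[0,0,0,0],[0,0,0,0]]]'

```text
time: 22.58
tool_pos: [0.4523, 0.0707, 0.0007]
tool_rot: [3.141, -0.0, 1.571]
contact_force: [0.0, -0.4, -0.3]
opening: 0.0327
```

Request:
step_arm --moves '[[[0,0,0.0005,0],[0,0,0.0005,0],[0,0,0,0],[0,0,0,0]]]'

```text
time: 22.92
tool_pos: [0.4524, 0.0707, 0.0006]
tool_rot: [3.141, -0.0, 1.571]
contact_force: [-2.6, -0.1, 10.2]
opening: 0.0327
```

Contact at the expected height (10 N). Easing off and releasing.

Request:
step_arm --moves '[[[0,0,-0.0006,0],[0,0,0,0],[0,0,0,0]]]'

```text
time: 23.17
tool_pos: [0.4525, 0.0707, 0.0006]
tool_rot: [3.141, -0.0, 1.571]
contact_force: [-0.6, 0.9, 5.7]
opening: 0.0329
```

Request:
step_arm --moves '[[[0,0,0,0],[0,0,0,0],[0,0,0,0],[0,0,0,0],[0,0,0,0],[0,0,0,0],[0,0,0,0],[0,0,0,0]]]' --hand 0.95

```text
time: 23.83
tool_pos: [0.4523, 0.0707, 0.0003]
tool_rot: [3.142, -0.0, 1.571]
contact_force: [-0.4, -0.3, 0.7]
opening: 0.0812
```

```bash
python3 - <<'E'
from look import *
look('t2.png',[[.4523,.0707,.002],[.4523,.0707,.09]],220,180,100,100,6)
E
```

```text
[[265.1 250.7]
 [264.8 227.1]] 23.8833 [4.523e-01 7.070e-02 3.000e-04] [ 3.142 -0.     1.571] [-0.48  0.31 -0.27] 0.08472451492639266
```

View pics/t2.png

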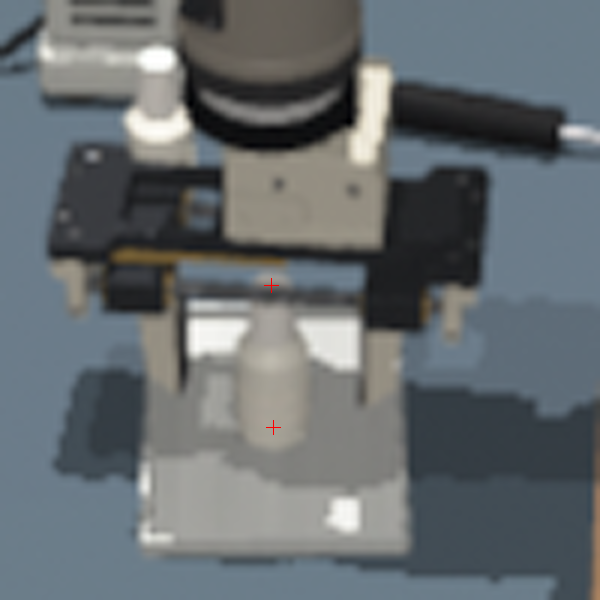

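The bottle stands free and upright between the open fingers. Raising straight up, then moving left (+y) so the view is clear.

Request:
step_arm --moves '[[[0,0,-0.01,0],[0,0,-0.02,0],[0,0,-0.03,0],[0,0,-0.03,0],[0,0,-0.03,0],[0,0,-0.03,0],[0,0,-0.03,0],[0,0,-0.02,0]]]'

```text
time: 24.55
tool_pos: [0.4529, 0.0708, 0.2033]
tool_rot: [3.138, -0.0, 1.571]
contact_force: [-0.8, 0.0, -0.1]
opening: 0.0869
```

Request:
step_arm --moves '[[[0.035,-0.005,0,0],[0.035,-0.005,0,0],[0.035,-0.005,0,0],[0.035,-0.005,0,0],[0.035,-0.005,0,0],[0.035,-0.005,0,0],[0,0,0,0],[0,0,0,0]]]'

```text
time: 25.22
tool_pos: [0.4215, 0.2822, 0.2]
tool_rot: [-3.141, 0.0, 1.574]
contact_force: [0.2, -1.2, -0.4]
opening: 0.0872
```

```bash
python3 - <<'E'
from h import *
for n in('top','side'):
    c=cam(n);im=c['bgr'].copy()
    p=proj(c,[[.4525,.0707,.002],[.4525,.0707,.09]]);print(p)
    for q in p: cv2.drawMarker(im,tuple(int(round(v)) for v in q),(0,0,255),0,5)
    cv2.imwrite(f'pics/end_{n}.png',im)
s=robot.observe();print(s['time'],s['tool_pos'],s['contact_force'])
E
```

```text
[[274.13372788 202.47703582]
 [273.41990318 197.7787062 ]]
[[265.03283418 250.73993276]
 [264.75632038 227.0606246 ]]
25.3167 [0.42207676 0.28026482 0.20010801] [ 0.45745512 -0.61412867  0.30225395]
```

View pics/end_top.png

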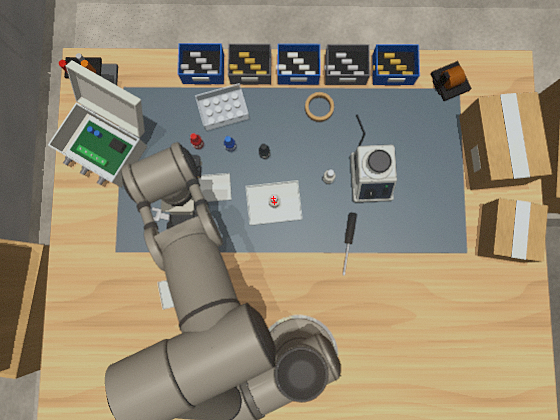

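View pics/end_side.png

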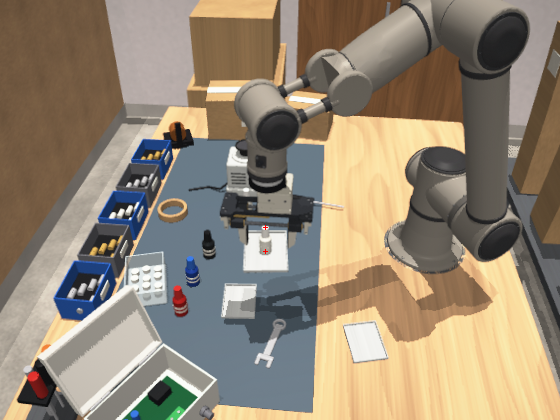

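In both views the white bottle stands at the tray's centre (top (274,202), side (265,250)). Red (196,141), blue (229,144), anthracite (264,151) and the other white bottle (330,176) are unmoved. The gripper is clear, so I hand in.

```bash
python3 -c "
from cell import robot
print(robot.hand_in())"
```

```text
the job is handed in; nothing more can be done
None
```

The job is done and handed in at about 25 s. I picked up the farther white bottle (0.61 m from the base; the look-alike is at 0.54 m), pressed it upright in the mixer cup, and set it down in the centre of the larger tray.

- **Press:** the cup went down about 8 mm to its stop. The reading stopped at 0.1505 and the force rose from about 9 N to 18–20 N. I held it there for about 2.1 s.
- **Placing:** I lowered the bottle until it touched at the expected height (about 10 N), eased off, and opened the gripper. The last pictures show it upright in the tray. The other bottles stand where they were, the gripper is clear, and the contact force is near zero.
- **One disagreement:** the fingertips are really about 26 mm higher than the reported tool height. I saw it in the pictures, confirmed it by touching the empty tray floor with the closed fingers (about 21 N), and corrected for it from then on.
- **Side force:** up to about 7 N sideways showed during the press. The bottle stayed upright and I saw no slip.

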